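# Set a turning blank against the length stop

## Task

Take the round pale wood blank off its plywood rest, lay it in the V-groove of the setting cradle behind the sprung brass shoe, then push it gently along the groove, under the shoe, until it bears on the brass tip of the stop screw, its red feeler pin pressed right in, and let go of it there. Press lightly, since a hard shove spoils the stop's setting, and leave the two chess pieces and the gouge where they are.

Things in the scene. Friction and masses are not known exactly. Their poses are not given: they have to be found in the camera images.
- blank: Loose round lemonwood blank, a plain cylinder 34 mm in diameter and 170 mm long, 0.09 to 0.16 kg. Origin at its centre; x along its length (both ends are alike).
- rest: Fixed plywood rest, 150 x 46 mm, with two V-notched strips at 58 mm either side of its middle that carry the blank; open between them. Origin at the centre of its underside on the bench; x along the blank, z up. The blank starts with its axis 50 mm above the bench.
- jig: Fixed wooden setting cradle: base board 360 x 86 x 18 mm carrying a raised pale V-groove rail along its x. Origin at the centre of the base's underside on the bench; z up; +x points along the groove to the stop. The rail runs from x = -160 to +150 mm and is 30 mm wide, narrower than the blank, with only the base board beside it.
- load (a point): Point on the cradle (x = -30 mm) where the blank's centre can be laid in the groove, clear of the shoe. It lies on the axis of a blank resting in the groove, y = 0, 75 mm above the bench; axes as the cradle's. Sliding the blank from here takes 0.5 to 3 N.
- shoe (a point): Underside of the sprung brass shoe, a crosswise round bar 16 mm thick at x = +85 mm of the cradle, 90 mm above the bench, in a dark steel bridge (posts 29 to 39 mm either side, crossbar 121 to 129 mm above the bench). It rides up 2 mm onto a blank pushed under it and presses it with about 2 N: up to 11 N to enter, then 3 to 10 N to slide, varying.
- stop: Fixed dark end block, 30 x 60 x 82 mm; axes as the cradle's. Origin at the foot of its face towards the groove, 18 mm above the bench, at x = +150 mm of the cradle. From this face, on the blank's axis, comes the brass stop screw, tip 18 mm across.
- stop_face (a point): Point on the end block's face where the screw comes out, on the blank's axis. The screw projects 10 to 30 mm towards the groove, different each time and not measured: feel for it. The push on the stop must stay below 15 N; 2 to 8 N is plenty, felt as a rise above the sliding friction.
- feeler (a joint): How far (m) the small red feeler pin in the tip of the stop screw is pressed in: it stands 3 mm out of the tip on a weak spring (0.2 to 0.4 N), reads 0 when free and 0.003 when the blank bears on the screw's brass tip itself. The friction under the shoe keeps it pressed when the blank is let go.
- king: Bystander: finished pale chess king standing upright, 94 mm tall, 36 mm across. Origin at the centre of its foot. Leave it alone.
- pawn: Bystander: finished dark red chess pawn standing upright, 52 mm tall, 30 mm across. Origin at the centre of its foot. Leave it alone.
- gouge: Bystander: turning gouge lying on the bench, 270 mm long, handle 24 mm thick towards its -x, blade towards +x. Origin on its underside 10 mm short of the ferrule. Leave it alone.
Things that resemble listed ones, but are neither listed nor needed, are in the scene too. What is shaped like the blank but black, green or turquoise is not meant.

How it is judged:
On the way, in this order (a step that is already met when the one before it is completed fails the run):
1. the blank lies in the groove, short of the shoe (z of blank in the frame of jig between 0.071 and 0.079 m and y of blank in the frame of jig between -0.005 and 0.005 m and angle between the x axis of blank and the x axis of jig, either way round below 0.06 rad and x of blank in the frame of jig between -0.12 and 0 m), for 0.2 s.
2. the blank is pushed up to the stop screw and bears on it with at least 1.5 N (z of blank in the frame of jig between 0.071 and 0.079 m and y of blank in the frame of jig between -0.005 and 0.005 m and angle between the x axis of blank and the x axis of jig, either way round below 0.06 rad and contact force between blank and stop above 1.5 N), for 0.1 s.
At the end, for the whole second after the job is handed in: The blank lies at rest in the V-groove (axis within 5 mm sideways, 4 mm in height and 0.06 rad of the groove), still holding the red feeler of the stop screw pressed in by at least 1.5 of its 3 mm, that is, with its end within 1.5 mm of the screw's tip (z of blank in the frame of jig between 0.071 and 0.079 m and y of blank in the frame of jig between -0.005 and 0.005 m and angle between the x axis of blank and the x axis of jig, either way round below 0.06 rad and value of joint feeler above 0.0015 m and linear speed of blank below 0.01 m/s); the robot touches nothing.
It fails at once if the stop is pushed with more than 15 N (contact force between blank and stop above 15 N).
It fails at once if the robot touches the stop or its screw harder than 10 N (contact force between the arm and stop above 10 N).
It fails at once if the king is disturbed (moved more than 15 mm) (distance of king from where it was at the start of the episode above 0.015 m).
It fails at once if the pawn is disturbed (moved more than 15 mm) (distance of pawn from where it was at the start of the episode above 0.015 m).
It fails at once if the gouge is disturbed (moved more than 15 mm) (distance of gouge from where it was at the start of the episode above 0.015 m).
It also fails if it takes over 72 s, if anything falls off the work surface, if the arm or the gripper's body presses on something with over 40 N, if the wrist force passes 120 N, or if a joint passes its speed limit or range.

## Robot

A 7-joint arm with a two-finger parallel gripper is mounted at the origin on the work surface. World frame = base frame: x ahead of the robot, y to its left, z up, the work surface at z = 0. Lengths are in m, angles in rad, forces in N, time in s.
With the tool pointing down it reaches from about 0.4 to 0.875 m from the base axis. Payload 19.3 kg.
Tool frame: the origin (TCP) lies where the fingers leave the gripper's body, on its centre line; the fingertips stand bot.tip_reach ahead of it and the grasp point (between the pads) lies 54 mm ahead of it (bot.tip_reach is the distance from the TCP to the fingertips, in m); z points along the fingers, y is the line along which they close (so a half turn about z gives the same grasp; the last joint's range is limited). The gripper opens to 85 mm and grips with 20 to 120 N. Pads are 22 mm wide; open, the fingers measure 114 mm over their backs; the gripper's body (76 mm by 85 mm) begins 54 mm behind the grasp point. The pads swing forward as they close: fully open they stand 13 mm farther back than shut.
Start: joints at [-0.07, 0.521, -0.036, 1.599, 0.021, 1.021, -0.113], TCP at [0.625, -0, 0.304] pointing down, gripper open.
Joint ranges: [-2.91, 2.91], [-0.3, 2.13], [-1.5, 1.42], [0.17, 2.43], [-1.26, 4.41], [0.16, 1.93], [-2.52, 2.52]. Speed limits (rad/s): [1.89, 1.89, 2.39, 2.39, 3.01, 3.01, 3.01].

## Interface

Orientations are given as [roll, pitch, yaw] about the fixed x, y, z axes, in that order (R = Rz(yaw) Ry(pitch) Rx(roll)).
In Python, from workcell import bot gives the robot as it stands. The module is installed in compiled form; this text tells all that it offers.
- The arm moves only by the shell command python3 -m jog 'ROWS' [FORCE]. ROWS is JSON, a list that holds one entry, the list of rows, each a list of 7 numbers: the shift along the tool's x, y, z in mm, then the turn, a rotation vector about the tool's x, y, z in rad, then the opening, from 0 (shut) to 1 (fully open). In form: [[[tx, ty, tz, wx, wy, wz, fingers], ...]]. A call has 1 to 5 rows; each row shifts and turns the commanded pose from where the row before left it, along the tool's axes as they then stand; what a row does not reach is not made up. A row lasts 1/10 s, in which the tool goes at most 50 mm and 8.59 degrees, less where a joint would pass 70% of its speed; a pose out of reach is approached as far as the arm can. A call is refused whole if a number of a shift passes 50 or a number of a turn 0.15, either way. A call with a gripper value outside its range is refused whole. The fingers move at their own pace and stop on an object; FORCE is the grip in N (left out, the last holds). Time passes only in rows, so rows that do not move let the fingers close. It gives the time, the measured TCP pose, the force, the opening and the grip force at its end, in the units of the state.
- bot.observe(): the state, without advancing time (a new reading comes with each control period).
- bot.grab_frame(name): name is "scene" or "side" or "wrist"; returns a dict with "img" (400x640x3 uint8, red, green, blue), "intrinsics" (3x3 intrinsics, pixels), "k1" (the pictures are not rectified: a ray, as slopes to the right and down, at radius r is drawn at 1 + k1 r^2 times it, then the intrinsics apply), "R" (3x3) and "t" (3): a world point X has camera coordinates R X + t; the wrist camera has in their place "tool_from_camera" (4x4, takes a point from camera to tool coordinates, whose origin is the TCP and whose axes are the flange's). Camera axes: x right, y down, z forward; pixel columns grow to the right and rows downward; lengths in m; the calibration is good to about 2 mm. A picture is of the moment at which its call begins: read the wrist's pose just before it. There is no depth.
- bot.job_done(): hands the job in; it is judged then, once.
Trained networks look in a picture, given as the dict that the camera call returned (one of the last four; its "shot" number tells which), for a name from the list of things; names that differ only in an ending like _2 or _b are one class to them, and where a whole thing is asked for, a point or a joint stands for the part that bears it (a point fixed in the world has none). Each returns a list of dicts, best first, with "conf" (0 to 1); they miss things now and then, are a little off and sometimes report something else, mostly with a low value. They report only what shows in the picture. A call takes as long as a camera call. They do not tell look-alikes from the thing itself.
- bot.trace(query, picture): "region" (400x640 bool, what is visible of it).
- bot.spot_point(query, picture): "xyz" ([x, y, z] in m, in world coordinates, good to about 4 mm: a listed point, or the origin of a listed thing).
The state is a dict: "clock": time; "qpos": joint angles; "qd": joint speeds; "joint_efforts": joint torques, N m; "position": TCP position; "tool_rot": TCP orientation; "force": force on the tool from outside, world axes, zero at the start; "moment": the same for the moment, N m; "grip_width": finger opening in m; "finger_force": force on a finger pad.
Only numpy, scipy, OpenCV 4.12 (cv2) and the standard library are available. Lean on these libraries where they do the work, as an engineer would, in place of code of your own. Each camera call takes 0.05 s, during which the arm holds its last target. There are 200 camera calls.

## Working session

There is one attempt and no reset: what is moved stays moved. The work goes in short steps, Python scripts to look and compute and a shell command to move; the robot and the scene stay as the last step left them, time stands still between calls to the robot, and variables do not carry over. Pictures are saved under pics/ and viewed, at most 10 in all, crops included, and the job is handed in when it is done.

```bash
mkdir -p pics; cat > h.py <<'E'
import numpy as np, cv2
from workcell import bot
from scipy.spatial.transform import Rotation as Ro
def save(p,n): cv2.imwrite('pics/'+n+'.png',cv2.cvtColor(p['img'],cv2.COLOR_RGB2BGR))
def ext(p,s=None):
    if 'R' in p: return np.array(p['R']),np.array(p['t'])
    T=np.eye(4);T[:3,:3]=Ro.from_euler('xyz',s['tool_rot']).as_matrix();T[:3,3]=s['position']
    M=np.linalg.inv(T@np.array(p['tool_from_camera']));return M[:3,:3],M[:3,3]
def ray(p,uv,s=None):
    R,t=ext(p,s);K=np.array(p['intrinsics'])
    d=cv2.undistortPoints(np.array([[uv]],float),K,np.array([p['k1'],0,0,0,0.]))[0,0]
    return -R.T@t, R.T@np.array([d[0],d[1],1])
def onz(p,uv,z,s=None):
    o,d=ray(p,uv,s);return o+d*(z-o[2])/d[2]
def proj(p,X,s=None):
    R,t=ext(p,s);return cv2.projectPoints(np.array([X],float),cv2.Rodrigues(R)[0],t,np.array(p['intrinsics']),np.array([p['k1'],0,0,0,0.]))[0][0,0]
E
python3 - <<'E'
from h import *
print(bot.observe(),bot.tip_reach)
for c in('scene','side'):
    p=bot.grab_frame(c);save(p,c)
    for q in('blank','rest','jig','load','shoe','stop','stop_face','king','pawn','gouge'):
        print(c,q,[(np.round(r['xyz'],3).tolist(),round(r['conf'],2)) for r in bot.spot_point(q,p)[:4]])
E
```

```text
{'clock': 0.0, 'qpos': array([-0.07023279,  0.52202519, -0.03632027,  1.59999032,  0.02119037,
        1.02111925, -0.11282886]), 'qd': array([ 3.87720741e-04, -1.52641467e-04, -1.07649224e-03,  3.85335366e-05,
       -4.30234071e-04,  2.58145439e-04,  1.01486983e-03]), 'joint_efforts': array([-4.24098413e-03, -9.27110124e+01,  1.97758444e+00, -3.69928443e+01,
        1.76317629e-02,  8.19846697e-03, -6.58496788e-05]), 'position': array([ 6.24745291e-01, -1.25856351e-05,  3.03325136e-01]), 'tool_rot': array([-3.14043787e+00,  7.85928580e-05,  1.57077879e+00]), 'force': array([0.11116789, 0.72017263, 0.82731699]), 'moment': array([-0.00350313,  0.01457356,  0.00161016]), 'finger_force': 0.0, 'grip_width': 0.0853943441880778} 0.0726
scene blank [([0.573, 0.172, 0.048], 0.87), ([0.346, 0.235, 0.016], 0.79), ([0.81, 0.114, 0.02], 0.74), ([0.663, 0.344, 0.022], 0.7)]
scene rest [([0.576, 0.172, 0.003], 0.61)]
scene jig [([0.55, -0.16, 0.003], 0.76), ([0.573, 0.17, 0.05], 0.18)]
scene load [([0.518, -0.165, 0.074], 0.8)]
scene shoe [([0.632, -0.138, 0.088], 0.55)]
scene stop [([0.692, -0.117, 0.014], 0.67)]
scene stop_face [([0.49, -0.413, 0.0], 0.21)]
scene king [([0.514, 0.403, 0.003], 0.82)]
scene pawn [([0.72, 0.006, 0.002], 0.48)]
scene gouge [([0.491, -0.411, 0.004], 0.81)]
side blank [([0.814, 0.118, 0.017], 0.9), ([0.573, 0.172, 0.047], 0.81), ([0.355, 0.242, 0.016], 0.6), ([0.667, 0.345, 0.018], 0.57)]
side rest [([0.573, 0.171, -0.002], 0.76)]
side jig [([0.543, -0.16, 0.003], 0.78), ([0.51, 0.403, -0.001], 0.67)]
side load [([0.521, -0.166, 0.076], 0.81)]
side shoe [([0.63, -0.135, 0.092], 0.82)]
side stop [([0.696, -0.121, 0.017], 0.82)]
side stop_face [([0.691, -0.119, 0.073], 0.76)]
side king [([0.509, 0.404, -0.001], 0.79)]
side pawn [([0.722, 0.006, 0.0], 0.63)]
side gouge [([0.494, -0.414, 0.0], 0.86)]
```

View pics/scene.png

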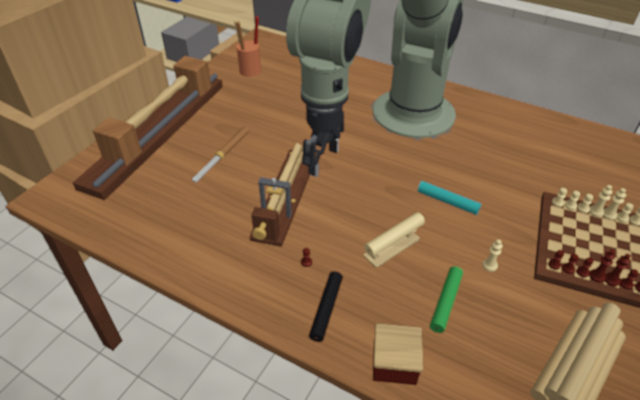

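View pics/side.png

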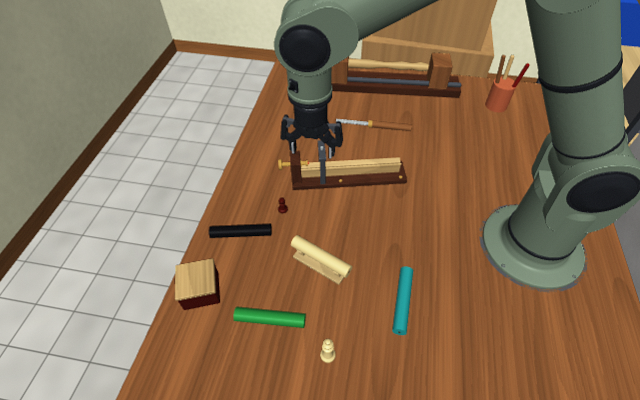

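The scene view shows the pale blank on its rest at about (395,238), and the side view shows it at (320,258). The cradle's stop block and bridge are at (270,210) in scene and (310,165) in side. The pawn is beside the stop. Next I'll measure the axes by intersecting the planes from both views.

```bash
python3 - <<'E'
from h import *
N=[];ps={}
for c,uv in(('scene',(392,238)),('side',(320,258))):
    p=ps[c]=bot.grab_frame(c)
    for r in bot.trace('blank',p):
        m=r['region'];yx=np.argwhere(m);ce=yx[:,::-1].mean(0)
        if np.hypot(*(ce-uv))<40:
            ln=cv2.fitLine(yx[:,::-1].astype(np.float32),cv2.DIST_L2,0,.01,.01).ravel()
            s=(yx[:,::-1]-ln[2:])@ln[:2]
            a,b=ln[2:]+ln[:2]*s.min(),ln[2:]+ln[:2]*s.max()
            o,d1=ray(p,a);_,d2=ray(p,b);n=np.cross(d1,d2);n/=np.linalg.norm(n);N.append((n,n@o))
            print(c,len(yx),a,b,onz(p,a,.05),onz(p,b,.05));break
(n1,c1),(n2,c2)=N
d=np.cross(n1,n2);d/=np.linalg.norm(d);
P=np.linalg.lstsq(np.array([n1,n2,d]),np.array([c1,c2,d@[.573,.172,.048]]),rcond=None)[0]
print('axis dir',d,'yaw',np.arctan2(d[1],d[0]),'pt',P)
E
```

```text
scene 916 [366.1906177  251.30218366] [422.75944715 215.61865454] [0.65602339 0.13659971 0.05      ] [0.48024574 0.21129326 0.05      ]
side 894 [292.00279496 238.99506993] [350.05281488 271.90684502] [0.65775759 0.13556447 0.05      ] [0.49033862 0.20519517 0.05      ]
axis dir [ 0.93473332 -0.34597948  0.0810668 ] yaw -0.354500506202728 pt [0.57149586 0.16598025 0.03965206]
```

```bash
python3 -m jog '[[[35,-10,0,0,0,0,1],[35,-10,0,0,0,0,1],[34,-11,0,0,0,0,1],[34,-10,0,0,0,0,1],[34,-11,0,0,0,0,1]]]'; python3 -m jog '[[[0,0,0,0,0,-0.146,1],[0,0,0,0,0,-0.146,1],[0,0,0,0,0,-0.146,1],[0,0,0,0,0,-0.146,1],[0,0,0,0,0,-0.146,1]]]'; python3 -m jog '[[[0,0,0,0,0,-0.146,1],[0,0,0,0,0,-0.146,1],[0,0,0,0,0,-0.146,1],[0,0,0,0,0,0,1],[0,0,0,0,0,0,1]]]'
python3 - <<'E'
from h import *
s=bot.observe();p=bot.grab_frame('wrist');save(p,'w1');print(s['position'],s['tool_rot'],s['qpos'])
for q in('blank','rest'):
  for r in bot.spot_point(q,p)[:3]:print(q,np.round(r['xyz'],4),r['conf'])
for r in bot.trace('blank',p)[:2]:
    yx=np.argwhere(r['region'])[:,::-1]
    (c,wh,a)=cv2.minAreaRect(yx.astype(np.float32));bx=cv2.boxPoints((c,wh,a));print(r['conf'],len(yx),c,wh,a)
    print(np.array([onz(p,b,.05,s) for b in bx]),onz(p,c,.067,s))
E
```

```text
clock: 1.8
position: [0.5725, 0.1733, 0.304]
tool_rot: [3.141, -0.0, 1.571]
force: [0.0, 0.6, -0.2]
grip_width: 0.0852
finger_force: 0.0
clock: 2.3
position: [0.573, 0.172, 0.3039]
tool_rot: [3.142, 0.0, 2.307]
force: [0.2, -0.8, -0.0]
grip_width: 0.0853
finger_force: 0.0
clock: 2.8
position: [0.573, 0.1718, 0.3039]
tool_rot: [3.142, -0.0, 2.734]
force: [-0.2, 0.3, -0.6]
grip_width: 0.0851
finger_force: 0.0
[0.57304859 0.17178428 0.30386821] [ 3.14157290e+00 -1.54803508e-04  2.73393910e+00] [-0.15083351  0.49585517 -0.34232233  1.66094289  0.1886811   1.01751861
  0.60855338]
blank [0.5724 0.172  0.0519] 0.96
blank [0.667  0.3417 0.0184] 0.8
0.96 1328 (329.1131591796875, 340.8962097167969) (54.18082809448242, 29.301876068115234) 47.48955154418945
[[0.70944502 0.0852781  0.05      ]
 [0.6961045  0.11669058 0.05      ]
 [0.75903295 0.13387251 0.05      ]
 [0.77433668 0.10144054 0.05      ]] [0.72220596 0.11398408 0.067     ]
0.72 5116 (499.86639404296875, 194.54287719726562) (155.73329162597656, 35.09329605102539) 69.02650451660156
[[0.57034678 0.30680052 0.05      ]
 [0.57136511 0.33913209 0.05      ]
 [0.73716088 0.35371951 0.05      ]
 [0.73641052 0.31704696 0.05      ]] [0.64122468 0.32125466 0.067     ]
```

View pics/w1.png

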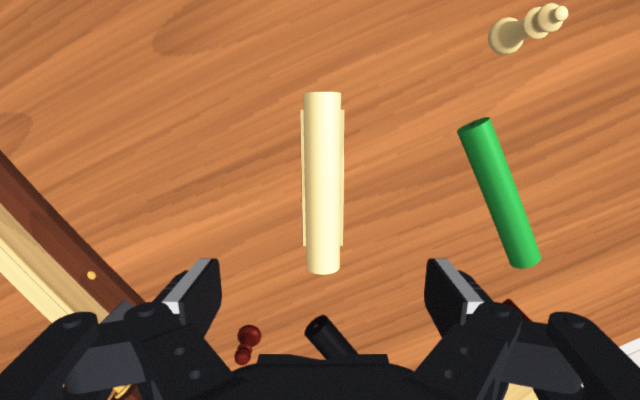

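The wrist view shows the blank upright in the picture, from (322,93) to (323,273), about 35 px wide. It is already nearly parallel to the tool's x axis.

```bash
python3 - <<'E'
from h import *
s=bot.observe();p=bot.grab_frame('wrist')
g=cv2.cvtColor(p['img'],cv2.COLOR_RGB2HSV)
for v in(95,120,150,180,210,240,265):
    row=g[v,285:365];print(v,np.where((row[:,1]<110)&(row[:,2]>150))[0][[0,-1]]+285)
a,b=onz(p,(322,95),.05,s),onz(p,(323.5,271),.05,s)
print(a,b,np.arctan2(*(a-b)[1::-1]),np.linalg.norm(a-b),(a+b)/2)
E
```

```text
95 [304 340]
120 [301 343]
150 [301 343]
180 [302 343]
210 [302 342]
240 [303 342]
265 [307 338]
[0.49473657 0.20413987 0.05      ] [0.65397846 0.13750558 0.05      ] 2.745285513099132 0.17262128923017797 [0.57435751 0.17082272 0.05      ]
```

```bash
python3 -m jog '[[[-1,-0.5,45,0,0,-0.008,1],[0,0,45,0,0,0,1],[0,0,45,0,0,0,1],[0,0,40,0,0,0,1],[0,0,26,0,0,0,1]]]'; python3 -m jog '[[[0,0,0,0,0,0,0],[0,0,0,0,0,0,0],[0,0,0,0,0,0,0],[0,0,0,0,0,0,0],[0,0,0,0,0,0,0]]]' 50;  python3 -m jog '[[[0,0,0,0,0,0,0],[0,0,-5,0,0,0,0],[0,0,-40,0,0,0,0],[0,0,-40,0,0,0,0],[0,0,0,0,0,0,0]]]'
```

```text
clock: 3.55
position: [0.5728, 0.1709, 0.1001]
tool_rot: [-3.14, -0.002, 2.746]
force: [0.7, 0.1, -0.3]
grip_width: 0.0854
finger_force: 0.0
clock: 4.05
position: [0.5744, 0.1709, 0.1049]
tool_rot: [3.141, 0.002, 2.746]
force: [-3.3, -3.5, 11.5]
grip_width: 0.0326
finger_force: 48.5
clock: 4.55
position: [0.5758, 0.1719, 0.1938]
tool_rot: [3.136, 0.006, 2.746]
force: [0.8, 0.7, -0.7]
grip_width: 0.0327
finger_force: 50.2
```

```bash
python3 -m jog '[[[-10,-41,-20,0,0,0,0],[-10,-42,-20,0,0,0,0],[-10,-42,-20,0,0,0,0],[-10,-42,-20,0,0,0,0],[-10,-42,-10,0,0,0,0]]]'; python3 -m jog '[[[-10,-41,0,0,0,0,0],[-10,-41,0,0,0,0,0],[-9,-42,0,0,0,0,0],[0,0,0,0,0,-0.13,0],[0,0,0,0,0,-0.13,0]]]'; python3 -m jog '[[[0,0,0,0,0,-0.13,0],[0,0,0,0,0,-0.13,0],[0,0,0,0,0,-0.135,0],[0,0,0,0,0,0,0],[0,0,0,0,0,0,0]]]'
python3 - <<'E'
from h import *
s=bot.observe();p=bot.grab_frame('wrist');save(p,'w2');print(s['position'],s['tool_rot'],s['qpos'],s['grip_width'])
for q in('blank','jig','load','shoe','stop','stop_face'):
  for r in bot.spot_point(q,p)[:2]:print(q,np.round(r['xyz'],4),r['conf'])
E
```

```text
clock: 5.05
position: [0.5393, -0.0427, 0.2801]
tool_rot: [3.141, 0.003, 2.747]
force: [1.4, -0.1, -1.9]
grip_width: 0.0325
finger_force: 50.2
clock: 5.55
position: [0.5182, -0.168, 0.2784]
tool_rot: [-3.141, 0.001, 3.009]
force: [0.2, 0.2, -0.6]
grip_width: 0.0327
finger_force: 50.3
clock: 6.05
position: [0.5185, -0.1668, 0.2781]
tool_rot: [-3.141, 0.0, -2.886]
force: [-0.3, 0.6, -1.0]
grip_width: 0.0329
finger_force: 50.4
[ 0.51845487 -0.16680857  0.27814469] [-3.14137415e+00  2.85657475e-04 -2.88586114e+00] [ 0.54812314  0.45685095 -0.4655455   1.82317162  0.25172371  0.91971297
  1.79653815] 0.03292246334416786
blank [ 0.5758  0.1675 -0.    ] 0.74
blank [ 0.5164 -0.1668  0.2225] 0.66
```

View pics/w2.png

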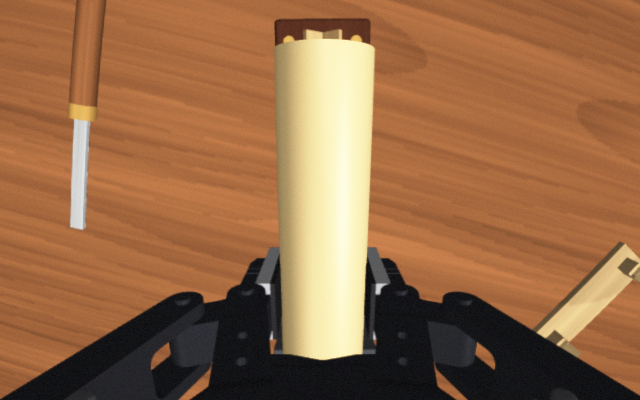

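The wrist view shows the near end of the cradle base with corners at about (275,19) and (370,19). The V-groove ends near (323,32), aligned with the held blank, whose axis is at about (324,45).

```bash
python3 - <<'E'
from h import *
s=bot.observe();p=bot.grab_frame('wrist')
g=p['img'].astype(int)
for v in(22,28,34,40):
    d=np.where(g[v,240:400].sum(1)<230)[0]+240;print(v,d[[0,-1]])
for u in(285,323,360): print(u,[int(g[v,u].sum()) for v in range(12,30)])
a,b=onz(p,(275.5,19),.018,s),onz(p,(370,19),.018,s)
e=(a+b)/2
print('base end',e,'width',np.linalg.norm(a-b),'yaw perp',np.arctan2(*(a-b)[1::-1]))
for st in([.692,-.117],[.696,-.121],[.691,-.119]):
    d=np.array(st)-e[:2];print('yaw to stop',np.arctan2(d[1],d[0]),np.hypot(*d),'(expect .330)')
for y in(.25,.26,.27): print(y,'load',e[:2]+.15*np.array([np.cos(y),np.sin(y)]))
E
```

```text
22 [275 370]
28 [275 370]
34 [275 370]
40 [275 370]
285 [330, 333, 341, 339, 341, 331, 263, 166, 145, 169, 169, 174, 172, 171, 168, 162, 180, 169]
323 [333, 330, 344, 340, 340, 331, 235, 154, 151, 181, 172, 163, 174, 163, 171, 180, 173, 173]
360 [325, 323, 334, 329, 320, 304, 230, 151, 148, 178, 187, 183, 182, 170, 177, 183, 176, 171]
base end [ 0.37308935 -0.20523244  0.018     ] width 0.0834111209781697 yaw perp -1.311512866971216
yaw to stop 0.2699164695932048 0.33089117370831744 (expect .330)
yaw to stop 0.2551675384927819 0.3337160388033519 (expect .330)
yaw to stop 0.264874116236829 0.3293982661924659 (expect .330)
0.25 load [ 0.51842621 -0.16812185]
0.26 load [ 0.51804784 -0.16667036]
0.27 load [ 0.51765498 -0.16522272]
```

```bash
python3 -m jog '[[[0,0,40,0,0,-0.004,0],[0,0,40,0,0,0,0],[0,0,35,0,0,0,0],[0,0,15,0,0,0,0],[0,0,0,0,0,0,0]]]'; python3 -m jog '[[[0,0,3,0,0,0,0],[0,0,3,0,0,0,0],[0,0,3,0,0,0,0],[0,0,2,0,0,0,0],[0,0,2,0,0,0,0]]]'
```

```text
clock: 6.95
position: [0.518, -0.1663, 0.1466]
tool_rot: [3.14, -0.002, -2.877]
force: [-0.1, 0.2, -0.7]
grip_width: 0.0326
finger_force: 50.4
clock: 7.45
position: [0.5187, -0.1667, 0.1351]
tool_rot: [-3.141, 0.0, -2.878]
force: [-0.5, -0.3, -1.9]
grip_width: 0.0326
finger_force: 50.4
```

```bash
python3 -m jog '[[[0,0,1,0,0,0,0],[0,0,1,0,0,0,0],[0,0,1,0,0,0,0],[0,0,1,0,0,0,0],[0,0,0,0,0,0,0]]]'; python3 -m jog '[[[0,0,0.7,0,0,0,0],[0,0,0.7,0,0,0,0],[0,0,0,0,0,0,0]]]'
```

```text
clock: 7.95
position: [0.5185, -0.1666, 0.1308]
tool_rot: [3.141, -0.0, -2.877]
force: [-0.2, -0.3, -1.4]
grip_width: 0.0325
finger_force: 50.4
clock: 8.25
position: [0.5186, -0.1665, 0.1302]
tool_rot: [-3.141, 0.0, -2.877]
force: [-6.3, 2.7, 15.6]
grip_width: 0.033
finger_force: 52.0
```

```bash
python3 -m jog '[[[0,0,-1,0,0,0,0],[0,0,0,0,0,0,1],[0,0,0,0,0,0,1],[0,0,0,0,0,0,1],[0,0,0,0,0,0,1]]]'; python3 -m jog '[[[0,0,-20,0,0,0,1],[0,0,-35,0,0,0,1],[0,0,-35,0,0,0,1],[0,0,0,0,0,0,1],[0,0,0,0,0,0,1]]]'
python3 - <<'E'
from h import *
p=bot.grab_frame('side');c=p['img'][120:220,240:440];p2=bot.grab_frame('scene');c2=p2['img'][120:270,220:360]
cv2.imwrite('pics/lay.png',cv2.cvtColor(np.vstack([cv2.resize(c,(600,300)),cv2.resize(c2,(600,300))]),cv2.COLOR_RGB2BGR))
s=bot.observe();w=bot.grab_frame('wrist');save(w,'w3')
for q in(p,p2,w):
  for r in bot.spot_point('blank',q)[:4]:print(np.round(r['xyz'],4),r['conf'])
E
```

```text
clock: 8.75
position: [0.5185, -0.1666, 0.1304]
tool_rot: [3.142, -0.0, -2.877]
force: [0.1, -0.4, -0.2]
grip_width: 0.085
finger_force: 0.0
clock: 9.25
position: [0.5187, -0.1669, 0.221]
tool_rot: [-3.141, 0.001, -2.878]
force: [-0.2, 0.3, -0.3]
grip_width: 0.0857
finger_force: 0.0
[0.8119 0.1172 0.0144] 0.97
[ 0.5157 -0.1687  0.0722] 0.94
[0.6615 0.3432 0.0146] 0.64
[ 0.5153 -0.1673  0.0727] 0.95
[0.808  0.1142 0.0181] 0.95
[0.6645 0.3424 0.0225] 0.79
[0.3475 0.2331 0.0141] 0.72
[ 0.5148 -0.1645  0.0746] 0.84
```

View pics/lay.png

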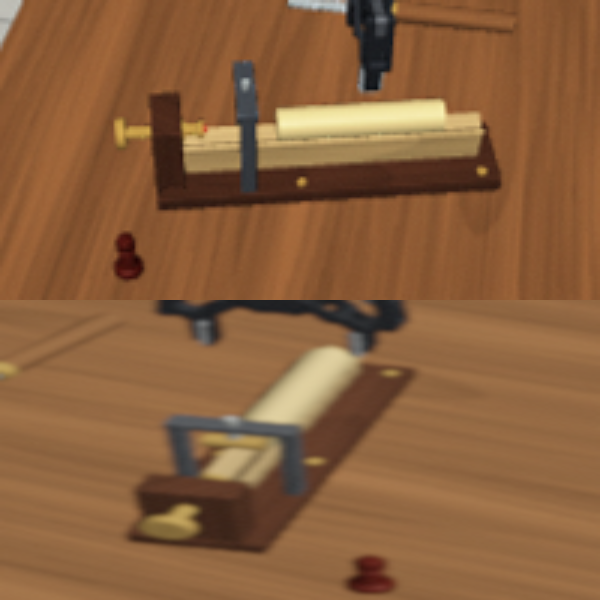

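View pics/w3.png

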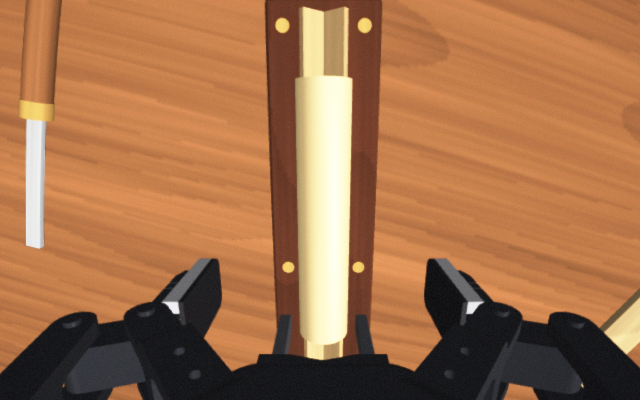

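The blank lies in the groove in all three views. Its rear end is at (323,77) in the wrist view, and the screw tip in the side crop stands roughly 18 mm out of the block. Next I'll close the fingers and go behind the rear end.

```bash
python3 - <<'E'
from h import *
s=bot.observe();p=bot.grab_frame('wrist')
R=Ro.from_euler('xyz',s['tool_rot']).as_matrix()
for uv,z in(((323,77),.092),((323,344),.092)): X=onz(p,uv,z,s);print(X,'tool mm',R.T@(X-s['position'])*1000)
E
python3 -m jog '[[[28,0,0,0,0,0,0],[28,0,0,0,0,0,0],[28,0,0,0,0,0,0],[28,0,0,0,0,0,0],[0,0,0,0,0,0,0]]]'; python3 -m jog '[[[0,0,30,0,0,0,0],[0,0,30,0,0,0,0],[0,0,15,0,0,0,0],[0,0,0,0,0,0,0],[0,0,0,0,0,0,0]]]'
```

```text
[ 0.43399291 -0.1890875   0.092     ] tool mm [ 87.16254622   0.14518909 127.84728549]
[ 0.59663221 -0.1449978   0.092     ] tool mm [-81.34682526   0.21513417 127.67770129]
clock: 10.1
position: [0.4073, -0.1969, 0.2202]
tool_rot: [3.141, -0.003, -2.88]
force: [0.1, 0.2, 1.0]
grip_width: 0.0123
finger_force: 0.0
clock: 10.6
position: [0.4108, -0.1956, 0.1457]
tool_rot: [3.141, -0.0, -2.877]
force: [-0.1, -1.1, -1.4]
grip_width: -0.0001
finger_force: 0.0
```

```bash
python3 -m jog '[[[-5,0,2,0,0,0,0],[-5,0,0,0,0,0,0],[-2,0,0,0,0,0,0],[-2,0,0,0,0,0,0],[-2,0,0,0,0,0,0]]]'; python3 -m jog '[[[-2,0,0,0,0,0,0],[-2,0,0,0,0,0,0],[-2,0,0,0,0,0,0],[-2,0,0,0,0,0,0],[-2,0,0,0,0,0,0]]]'
```

```text
clock: 11.1
position: [0.4258, -0.1918, 0.1436]
tool_rot: [-3.141, -0.0, -2.878]
force: [-2.6, -0.5, 1.4]
grip_width: 0.0006
finger_force: 1.1
clock: 11.6
position: [0.4356, -0.1891, 0.1435]
tool_rot: [-3.142, -0.0, -2.877]
force: [-1.9, -0.7, 1.9]
grip_width: 0.0
finger_force: 1.1
```

```bash
for i in 1 2 ; do :; done; python3 -m jog '[[[-2,0,0,0,0,0,0],[-2,0,0,0,0,0,0],[-2,0,0,0,0,0,0],[-2,0,0,0,0,0,0],[-2,0,0,0,0,0,0]]]'; python3 -m jog '[[[-2,0,0,0,0,0,0],[-2,0,0,0,0,0,0],[-2,0,0,0,0,0,0],[-2,0,0,0,0,0,0],[-2,0,0,0,0,0,0]]]';python3 -m jog '[[[-2,0,0,0,0,0,0],[-2,0,0,0,0,0,0],[-2,0,0,0,0,0,0],[-2,0,0,0,0,0,0],[-2,0,0,0,0,0,0]]]';python3 -m jog '[[[-2,0,0,0,0,0,0],[-2,0,0,0,0,0,0],[-2,0,0,0,0,0,0],[-2,0,0,0,0,0,0],[-2,0,0,0,0,0,0]]]'
```

```text
clock: 12.1
position: [0.4454, -0.1864, 0.1435]
tool_rot: [3.142, 0.0, -2.877]
force: [-1.3, -1.9, 0.7]
grip_width: -0.0002
finger_force: 0.7
clock: 12.6
position: [0.4539, -0.1842, 0.1434]
tool_rot: [3.141, -0.002, -2.878]
force: [-7.2, -1.7, 4.6]
grip_width: 0.0002
finger_force: 3.4
clock: 13.1
position: [0.4646, -0.1812, 0.1434]
tool_rot: [3.142, -0.0, -2.877]
force: [-2.9, -0.5, -0.5]
grip_width: -0.0002
finger_force: 1.7
clock: 13.6
position: [0.4743, -0.1786, 0.1435]
tool_rot: [3.142, 0.0, -2.877]
force: [-2.0, -1.2, -0.6]
grip_width: 0.0
finger_force: 1.5
```

```bash
cat > chk.py <<'E'
import sys
from workcell import bot
s=bot.observe();f=-(s['force'][0]*.9664+s['force'][1]*.2571);a=s['position'][0]*.9664+s['position'][1]*.2571-.4878+.181
print('axial N %.1f front mm %.1f t %.1f'%(f,a*1000,s['clock']));sys.exit(f>float(sys.argv[1]))
E
python3 -m jog '[[[-1,0,0,0,0,0,0],[-1,0,0,0,0,0,0],[-1,0,0,0,0,0,0]]]' >/dev/null; python3 chk.py 6 && python3 -m jog '[[[-1,0,0,0,0,0,0],[-1,0,0,0,0,0,0],[-1,0,0,0,0,0,0]]]' >/dev/null; python3 chk.py 6
python3 - <<'E'
from h import *
p=bot.grab_frame('side');c=p['img'][145:195,285:385]
cv2.imwrite('pics/gap.png',cv2.cvtColor(cv2.resize(c,(800,400),interpolation=cv2.INTER_CUBIC),cv2.COLOR_RGB2BGR))
E
```

```text
axial N 3.2 front mm 108.5 t 13.9
axial N 3.2 front mm 108.5 t 13.9False
False
```

View pics/gap.png

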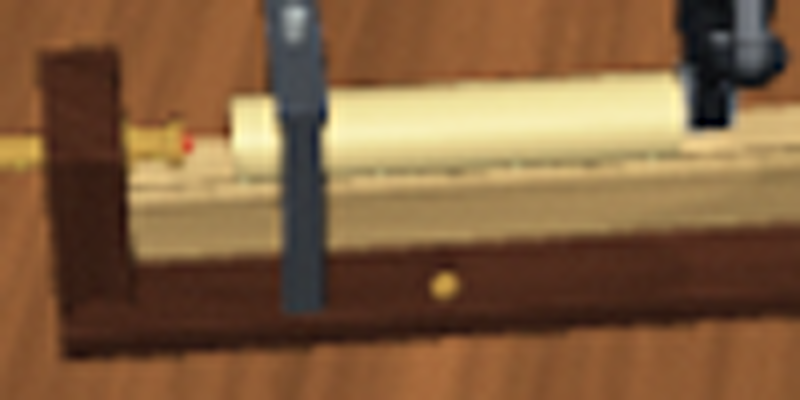

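The gap view shows the blank's front end at x=232 and the red pin at about x=190. At 2.66 px/mm the pin is about 15 mm away and the brass tip about 18 mm.

```bash
sed -i 's/sys.exit(f/sys.exit(int(f/; s/\[1\]))$/[1])))/' chk.py
c(){ python3 chk.py $1; }
python3 -m jog '[[[-1,0,0,0,0,0,0],[-1,0,0,0,0,0,0],[-1,0,0,0,0,0,0]]]' >/dev/null; c 8 && python3 -m jog '[[[-1,0,0,0,0,0,0],[-1,0,0,0,0,0,0],[-1,0,0,0,0,0,0]]]' >/dev/null && c 8 && python3 -m jog '[[[-1,0,0,0,0,0,0],[-1,0,0,0,0,0,0],[-1,0,0,0,0,0,0]]]' >/dev/null && c 8 && python3 -m jog '[[[-0.4,0,0,0,0,0,0],[-0.4,0,0,0,0,0,0],[-0.4,0,0,0,0,0,0]]]' >/dev/null && c 8 && python3 -m jog '[[[-0.4,0,0,0,0,0,0],[-0.4,0,0,0,0,0,0],[-0.4,0,0,0,0,0,0]]]' >/dev/null && c 8
```

```text
axial N 3.1 front mm 111.6 t 14.2
axial N 3.3 front mm 114.6 t 14.6
axial N 2.6 front mm 117.6 t 14.8
axial N 2.0 front mm 118.7 t 15.2
axial N 3.6 front mm 119.9 t 15.4
```

```bash
c(){ python3 chk.py $1; }
python3 -m jog '[[[-0.4,0,0,0,0,0,0],[-0.4,0,0,0,0,0,0],[-0.4,0,0,0,0,0,0]]]' >/dev/null && c 6 && python3 -m jog '[[[-0.4,0,0,0,0,0,0],[-0.4,0,0,0,0,0,0]]]' >/dev/null && c 6 && python3 -m jog '[[[-0.4,0,0,0,0,0,0],[-0.4,0,0,0,0,0,0]]]' >/dev/null && c 6 && python3 -m jog '[[[-0.3,0,0,0,0,0,0],[-0.3,0,0,0,0,0,0]]]' >/dev/null && c 6 && python3 -m jog '[[[-0.3,0,0,0,0,0,0],[-0.3,0,0,0,0,0,0]]]' >/dev/null && c 6 && python3 -m jog '[[[-0.3,0,0,0,0,0,0],[-0.3,0,0,0,0,0,0]]]' >/dev/null && c 6 && python3 -m jog '[[[-0.3,0,0,0,0,0,0],[-0.3,0,0,0,0,0,0]]]' >/dev/null && c 6 && python3 -m jog '[[[-0.3,0,0,0,0,0,0],[-0.3,0,0,0,0,0,0]]]' >/dev/null && c 6 && python3 -m jog '[[[-0.3,0,0,0,0,0,0],[-0.3,0,0,0,0,0,0]]]' >/dev/null && c 6 && python3 -m jog '[[[-0.3,0,0,0,0,0,0],[-0.3,0,0,0,0,0,0]]]' >/dev/null && c 6
```

```text
axial N 3.1 front mm 121.1 t 15.8
axial N 3.0 front mm 121.9 t 15.9
axial N 2.2 front mm 122.7 t 16.1
axial N 2.6 front mm 123.3 t 16.4
axial N 2.9 front mm 123.9 t 16.6
axial N 2.4 front mm 124.5 t 16.8
axial N 2.2 front mm 125.1 t 16.9
axial N 3.8 front mm 125.7 t 17.1
axial N 2.9 front mm 126.3 t 17.4
axial N 4.1 front mm 126.9 t 17.6
```

```bash
c(){ python3 chk.py $1; }
python3 -m jog '[[[-0.3,0,0,0,0,0,0],[-0.3,0,0,0,0,0,0]]]' >/dev/null && c 6 && python3 -m jog '[[[-0.3,0,0,0,0,0,0],[-0.3,0,0,0,0,0,0]]]' >/dev/null && c 6 && python3 -m jog '[[[-0.3,0,0,0,0,0,0],[-0.3,0,0,0,0,0,0]]]' >/dev/null && c 6 && python3 -m jog '[[[-0.3,0,0,0,0,0,0],[-0.3,0,0,0,0,0,0]]]' >/dev/null && c 6 && python3 -m jog '[[[-0.3,0,0,0,0,0,0],[-0.3,0,0,0,0,0,0]]]' >/dev/null && c 6 && python3 -m jog '[[[-0.3,0,0,0,0,0,0],[-0.3,0,0,0,0,0,0]]]' >/dev/null && c 6 && python3 -m jog '[[[-0.3,0,0,0,0,0,0],[-0.3,0,0,0,0,0,0]]]' >/dev/null && c 6 && python3 -m jog '[[[-0.3,0,0,0,0,0,0],[-0.3,0,0,0,0,0,0]]]' >/dev/null && c 6
```

```text
axial N 3.3 front mm 127.5 t 17.8
axial N 6.2 front mm 127.7 t 17.9
```

```bash
c(){ python3 chk.py $1; }
python3 -m jog '[[[0,0,0,0,0,0,0],[0,0,0,0,0,0,0]]]' >/dev/null; c 9; python3 -m jog '[[[-0.15,0,0,0,0,0,0],[0,0,0,0,0,0,0]]]' >/dev/null; c 9
```

```text
axial N 5.1 front mm 127.7 t 18.1
axial N 6.8 front mm 127.7 t 18.4
```

```bash
c(){ python3 chk.py $1; }
python3 -m jog '[[[-0.15,0,0,0,0,0,0],[0,0,0,0,0,0,0],[0,0,0,0,0,0,0]]]' >/dev/null; c 9; python3 -m jog '[[[0,0,0,0,0,0,0],[0,0,0,0,0,0,0]]]' >/dev/null; c 9
python3 -m jog '[[[1,0,0,0,0,0,0],[2,0,0,0,0,0,0],[10,0,0,0,0,0,0],[20,0,0,0,0,0,0],[0,0,-30,0,0,0,0]]]'; python3 -m jog '[[[0,0,-40,0,0,0,0],[0,0,-40,0,0,0,0],[0,0,0,0,0,0,0],[0,0,0,0,0,0,0],[0,0,0,0,0,0,0]]]'
python3 - <<'E'
from h import *
p=bot.grab_frame('side');c=p['img'][145:195,285:385]
cv2.imwrite('pics/gap2.png',cv2.cvtColor(cv2.resize(c,(800,400),interpolation=cv2.INTER_CUBIC),cv2.COLOR_RGB2BGR))
E
```

```text
axial N 6.9 front mm 127.7 t 18.6
axial N 8.0 front mm 127.8 t 18.9
clock: 19.35
position: [0.4607, -0.1817, 0.1713]
tool_rot: [3.139, -0.005, -2.878]
force: [0.1, 0.1, 0.9]
grip_width: -0.0
finger_force: 0.0
clock: 19.85
position: [0.4637, -0.1814, 0.2527]
tool_rot: [3.141, -0.001, -2.878]
force: [0.5, 0.7, -0.2]
grip_width: -0.0001
finger_force: 0.0
```

View pics/gap2.png

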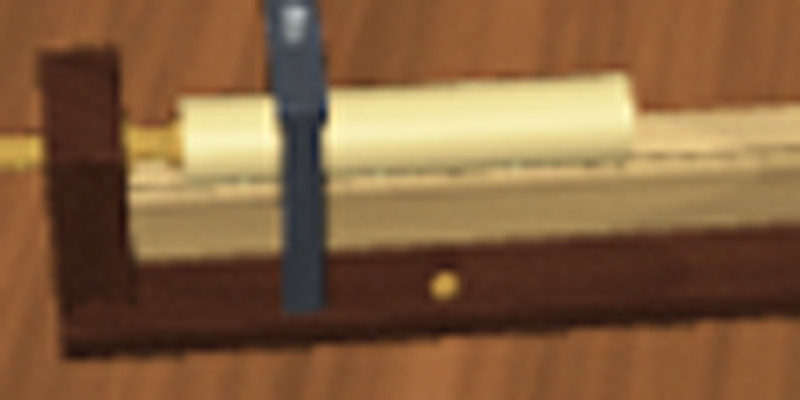

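The blank's end at x≈182 bears on the brass tip. No red shows, and the blank lies level in the groove with the arm clear.

```bash
python3 -c "
from workcell import bot
print(bot.job_done())"
```

```text
the job is handed in; nothing more can be done
None
```

The blank is seated in the V-groove under the shoe, bearing on the stop screw (total push about 8 N, including roughly 3 N of sliding friction). In the last picture no red of the feeler pin shows, the arm is clear, and the job is handed in; no verdict came back.

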